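Pack the control-panel spares kit

ROBOT

A 6-joint arm with a two-finger parallel gripper is mounted at the origin on the work surface. World frame = base frame: x ahead of the robot, y to its left, z up, the work surface at z = 0. Lengths are in m, angles in rad, forces in N, time in s.
With the tool pointing down it reaches from about 0.35 to 0.775 m from the base axis. Payload 7.3 kg.
Tool frame: the origin (TCP) lies midway between the tips of the shut fingers; the grasp point (between the pads) lies 19 mm behind it (robot.grip_depth is the z of the grasp point in the tool frame, in m); z points along the fingers, y is the line along which they close (so a half turn about z gives the same grasp; the last joint's range is limited). The gripper opens to 92 mm and grips with 3 to 60 N. Pads are 19 mm wide; open, the fingers measure 130 mm over their backs; the gripper's body (75 mm by 190 mm) begins 47 mm behind the grasp point.
Start: joints at [1.167, 0.342, 1.524, -0, 1.275, -0.146], TCP at [0.134, 0.508, 0.227] pointing down, gripper open.
Joint ranges: [-2.53, 2.53], [-0.77, 2.02], [0.04, 2.7], [-1, 4.14], [0.28, 2.66], [-3.11, 3.11]. Speed limits (rad/s): [2.57, 2.57, 3.14, 3.14, 3.14, 3.14].

INTERFACE

Orientations are given as [roll, pitch, yaw] about the fixed x, y, z axes, in that order (R = Rz(yaw) Ry(pitch) Rx(roll)).
In Python, from cell import robot, viewer gives the robot as it stands.
- The arm moves only by the tool step_arm, never from a script. Its argument "increments" is a list of rows, each an object with "delta_pos": the shift along the tool's x, y, z in cm, a list of three; "dr": the turn, a rotation vector about the tool's x, y, z in degrees, a list of three; "fingers": the closure, from -1 (fully open) to 1 (shut), so that 0 is half open. In form: [{"delta_pos": [tx, ty, tz], "dr": [wx, wy, wz], "fingers": fingers}, ...]. A call has exactly 5 rows; each row is the pose to reach, as a shift and turn from the pose commanded when the call began, along the tool's axes at that moment; what a row does not reach only later rows make up. A row lasts 1/8 s, in which the tool goes at most 62.5 mm and 10.7 degrees, less where a joint would pass 70% of its speed; a pose out of reach is approached as far as the arm can. A call with a gripper value outside its range is refused whole. The fingers move at their own pace and stop on an object; "newtons" is the grip in N (left out, the last holds). Time passes only in rows, so rows that repeat a pose let the fingers close, or fill a call up. It gives the time, the measured TCP pose, the force, the opening and the grip force at its end, in the units of the state.
- robot.observe(): the state, without advancing time (a new reading comes with each control period).
- viewer.read_camera(name): name is "scene" or "side" or "wrist"; returns the picture (420x560x3 uint8, red, green, blue); there is no depth.
- viewer.camera_params(name): a dict with "K" (3x3 intrinsics, pixels), "T" (4x4, takes a point from camera to world coordinates). Camera axes: x right, y down, z forward; pixel columns grow to the right and rows downward; lengths in m; the calibration is good to about 2 mm. A picture is of the moment at which its call begins: read the wrist's pose just before it. camera_params takes no time and is no camera call; for the wrist camera it gives the pose at the moment of the call.
- robot.hand_in(): hands the job in; it is judged then, once.
The state is a dict: "time": time; "qpos": joint angles; "qvel": joint speeds; "joint_efforts": joint torques, N m; "tool_pos": TCP position; "tool_rot": TCP orientation; "contact_force": force on the tool from outside, world axes, zero at the start; "torque": the same for the moment, N m; "opening": finger opening in m; "grip_force": force on a finger pad.
Only numpy, scipy, OpenCV 4.12 (cv2) and the standard library are available. Lean on these libraries where they do the work, as an engineer would, in place of code of your own. Each camera call takes 0.05 s, during which the arm holds its last target. There are 200 camera calls.

TASK

Pack the spares kit on this control-panel bench: stand the two-pole circuit breaker, the slim terminal block, the relay and the selector switch (the round one with a turning bar on top) upright in the black tray, each in the pocket cut to its own outline and fully down on the pocket's floor. The three-pole breaker and the push button are not part of the kit: leave them standing where they are.

Things in the scene. Friction and masses are not known exactly. Their poses are not given: they have to be found in the camera images.
- breaker2: Loose, standing on the bench; its position is the middle of its underside, z up, x along its length. Two-pole circuit breaker, white plastic with dark seams: 80 mm long (x), 36 mm wide (y), the two shoulders 44 mm high, the middle 46 mm of its length 62 mm high with a black toggle bar on top to 69 mm; flat parallel sides 36 mm apart to grip; 0.18 to 0.28 kg.
- terminal: Loose, standing on the bench; its position is the middle of its underside, z up, x along its length. Terminal block of four slices, grey plastic: 88 mm long (x), 20 mm wide (y), ends 28 mm high, the middle 60 mm of its length 42 mm high; flat parallel sides 20 mm apart to grip; about 0.1 kg.
- relay: Loose, standing on the bench; its position is the middle of its underside, z up, x along its length. Plug-in relay, a plain grey block on a black foot with a paper patch on top: 40 mm (x) by 28 mm (y), 56 mm high; flat parallel sides 28 mm apart to grip; about 0.09 kg.
- selector: Loose, standing on the bench; its position is the middle of its underside, z up. Selector switch: round black body 30 mm across with a steel rim, 45 mm high, and on top a white turning bar 29 mm (x) by 9 mm (y) that reaches to 58 mm (the bar does not turn); about 0.08 kg.
- breaker3: Loose, standing on the bench; its position is the middle of its underside, z up, x along its length. Look-alike, not part of the kit: three-pole circuit breaker, made as the two-pole one but 54 mm wide (y), 80 mm long and 62 mm high, toggle to 69 mm.
- pushbutton: Loose, standing on the bench; its position is the middle of its underside, z up. Look-alike, not part of the kit: push button with the same round black body and steel rim as the selector switch (30 mm across, 45 mm high) but a round white cap 23 mm across on top, reaching to 52 mm.
- bay_breaker: Pocket for the two-pole breaker: rectangular, 96 mm (x) by 52 mm (y). It is in the middle of a bare aluminium insert 116 (x) x 86 x 16 mm, 12 mm deep, its dark floor 4 mm above the insert's underside. Position: middle of that underside, z up. Four inserts, in any order, fill the fixed black tray (252 x 192 mm, rim 26 mm above the bench).
- bay_terminal: Pocket for the terminal block: rectangular, 104 mm (x) by 36 mm (y). It is in the middle of a bare aluminium insert 116 (x) x 86 x 16 mm, 12 mm deep, its dark floor 4 mm above the insert's underside. Position: middle of that underside, z up. Four inserts, in any order, fill the fixed black tray (252 x 192 mm, rim 26 mm above the bench).
- bay_relay: Pocket for the relay: rectangular, 56 mm (x) by 44 mm (y). It is in the middle of a bare aluminium insert 116 (x) x 86 x 16 mm, 12 mm deep, its dark floor 4 mm above the insert's underside. Position: middle of that underside, z up. Four inserts, in any order, fill the fixed black tray (252 x 192 mm, rim 26 mm above the bench).
- bay_selector: Pocket for the selector switch: round, 46 mm across. It is in the middle of a bare aluminium insert 116 (x) x 86 x 16 mm, 12 mm deep, its dark floor 4 mm above the insert's underside. Position: middle of that underside, z up. Four inserts, in any order, fill the fixed black tray (252 x 192 mm, rim 26 mm above the bench).

How it is judged:
By the outcome, as a careful person would: the job done as asked, in the order asked, and still so for the second after the job is handed in, with the robot touching nothing.
It also fails if it takes over 112 s, if anything falls off the work surface, if the arm or the gripper's body presses on something with over 40 N, if the wrist force passes 120 N, or if a joint passes its speed limit or range.

## Working session

There is one attempt and no reset: what is moved stays moved. The work goes in short steps, Python scripts to look and compute and a tool call to move; the robot and the scene stay as the last step left them, time stands still between calls to the robot, and variables do not carry over. Pictures are saved under pics/ and viewed, at most 14 in all, crops included, and the job is handed in when it is done.

Besides the shell and the picture viewer there is one more tool, called after ">>>" as name(argument=value, ...) on one line, values as JSON. step_arm: Moves the arm, as the interface text tells. Its arguments: {"type":"object","properties":{"increments":{"type":"array"},"newtons":{"type":"number"}},"required":["increments"]}

```bash
ls; mkdir -p pics
python3 - <<'E'
from cell import robot, viewer
import cv2
for n in ("scene","side"):
    im=viewer.read_camera(n); cv2.imwrite(f"pics/{n}0.png",im[:,:,::-1])
    p=viewer.camera_params(n); print(n,p["K"].round(1).tolist(),p["T"].round(3).tolist())
print(robot.observe(), robot.grip_depth)
p=viewer.camera_params("wrist"); print(p["K"].round(1).tolist(),p["T"].round(3).tolist())
E
```

```text
pics
scene [[396.7, 0.0, 273.9], [0.0, 396.7, 204.1], [0.0, 0.0, 1.0]] [[0.243, 0.518, -0.82, 1.243], [0.97, -0.15, 0.192, -0.145], [-0.024, -0.842, -0.539, 0.504], [0.0, 0.0, 0.0, 1.0]]
side [[453.7, 0.0, 283.9], [0.0, 453.7, 210.1], [0.0, 0.0, 1.0]] [[-0.995, -0.059, 0.082, 0.472], [-0.1, 0.66, -0.744, 0.829], [-0.01, -0.749, -0.663, 0.807], [0.0, 0.0, 0.0, 1.0]]
{'time': 0.1, 'qpos': array([ 1.16700939e+00,  3.42646928e-01,  1.52491699e+00, -2.99829819e-05,
        1.27540197e+00, -1.45967853e-01]), 'qvel': array([-0.00152226, -0.00266432, -0.0028457 ,  0.00188745,  0.00048048,
       -0.00117173]), 'joint_efforts': array([ 1.52786553e-03, -4.32000947e+01, -2.44693029e+01,  7.19767646e-02,
        5.26841905e-02, -3.78176628e-05]), 'tool_pos': array([0.13368727, 0.50731783, 0.22611921]), 'tool_rot': array([-3.14022986e+00, -1.71368561e-04,  2.88378220e+00]), 'contact_force': array([0.49292772, 0.60019341, 0.14662463]), 'torque': array([ 0.02535926, -0.04170607,  0.00074371]), 'grip_force': 0.0, 'opening': 0.09194901034972745} -0.0188
[[320.8, 0.0, 277.1], [0.0, 320.8, 207.7], [0.0, 0.0, 1.0]] [[0.255, 0.929, 0.267, 0.061], [0.967, -0.244, -0.072, 0.528], [-0.002, 0.277, -0.961, 0.385], [0.0, 0.0, 0.0, 1.0]]
```

View pics/scene0.png

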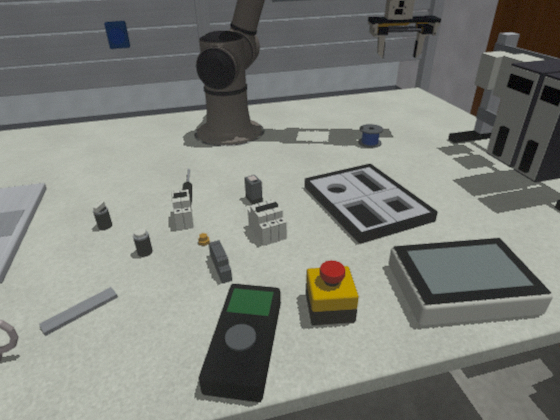

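View pics/side0.png

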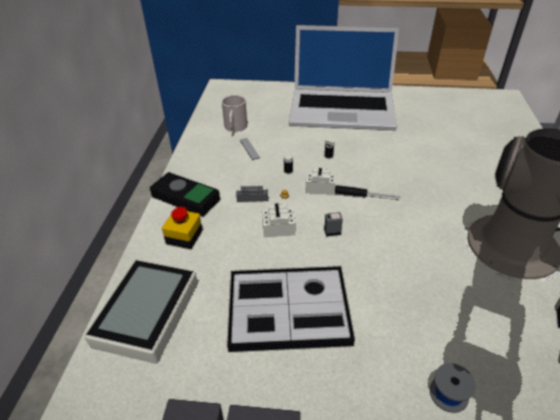

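Scene view: breakers at (181,210) and (267,222), relay (254,188), terminal (220,260), round switches (103,216) and (143,243), tray around (370,200). The side view shows the pockets: breaker (261,290), selector (314,288), relay (261,324), terminal (318,322). I'll get rough positions from these.

```bash
cat > h.py <<'E'
from cell import robot, viewer
import cv2, numpy as np
def look(n,f=None):
    P=viewer.camera_params(n); im=viewer.read_camera(n)[:,:,::-1].copy()
    if f: cv2.imwrite(f"pics/{f}.png",im)
    return im,P
def pt(P,uv,z):
    d=P["T"][:3,:3]@np.linalg.inv(P["K"])@np.array([*uv,1.]); o=P["T"][:3,3]
    return (o+d*(z-o[2])/d[2])
def proj(P,X):
    R=P["T"][:3,:3]; c=P["K"]@(R.T@(np.asarray(X)-P["T"][:3,3])); return c[:2]/c[2]
E
python3 - <<'E'
from h import *
S=viewer.camera_params("side"); C=viewer.camera_params("scene")
for n,uv,z in [("brkA top",(320,176),.06),("brkB top",(279,215),.06),("term",(252,192),.03),("relay",(333,216),.056),("roundA",(329,144),.045),("roundB",(288,160),.045),("bayBrk",(261,290),.016),("baySel",(314,287),.016),("bayRel",(261,324),.016),("bayTer",(318,321),.016)]:
    print(n,pt(S,uv,z).round(3))
for n,uv,z in [("brkA",(181,200),.06),("brkB",(267,212),.06),("relay",(254,181),.056),("term",(220,255),.035),("rA",(102,208),.05),("rB",(142,235),.05)]:
    print(n,pt(C,uv,z).round(3))
for n in("scene","side"):
    im=cv2.imread(f"pics/{n}0.png")
    c=im[160:290,80:300] if n=="scene" else im[130:250,220:420]
    c=cv2.resize(c,None,fx=2.5 if n=="scene" else 2.7,fy=2.5 if n=="scene" else 2.7,interpolation=cv2.INTER_CUBIC)
    cv2.imwrite(f"pics/{n}c.png",c)
a,b=cv2.imread("pics/scenec.png"),cv2.imread("pics/sidec.png")
w=max(a.shape[1],b.shape[1]); pad=lambda q:cv2.copyMakeBorder(q,0,0,0,w-q.shape[1],cv2.BORDER_CONSTANT)
m=np.vstack([pad(a),pad(b)]);print(m.shape)
cv2.imwrite("pics/c0.png",cv2.resize(m,(int(m.shape[1]*.9),int(m.shape[0]*.9))))
E
```

```text
brkA top [ 0.48  -0.158  0.06 ]
brkB top [0.574 0.009 0.06 ]
term [ 0.661 -0.11   0.03 ]
relay [ 0.442 -0.004  0.056]
roundA [ 0.46  -0.34   0.045]
roundB [ 0.576 -0.246  0.045]
bayBrk [0.593 0.208 0.016]
baySel [0.477 0.189 0.016]
bayRel [0.581 0.295 0.016]
bayTer [0.465 0.277 0.016]
brkA [ 0.497 -0.174  0.06 ]
brkB [ 0.592 -0.008  0.06 ]
relay [ 0.453 -0.006  0.056]
term [ 0.67  -0.115  0.035]
rA [ 0.465 -0.34   0.05 ]
rB [ 0.588 -0.253  0.05 ]
(649, 550, 3)
```

View pics/c0.png

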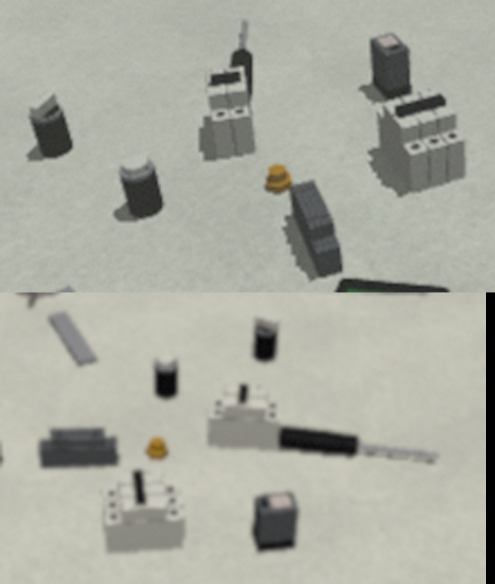

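The close-up identifies the parts. In the scene view, the selector with the bar is at (103,216) and the push button at (143,243). The two-pole breaker is at (181,210), with a screwdriver lying at its end, and the three-pole is at (267,222). Next I'll move over the tray for a close look.

>>> step_arm(increments=[{"delta_pos": [-6,-3,-4],"dr": [0,0,0],"fingers": -1},{"delta_pos": [-11,-5.5,-5],"dr": [0,0,0],"fingers": -1},{"delta_pos": [-16,-8,-5],"dr": [0,0,0],"fingers": -1},{"delta_pos": [-21,-10.5,-7],"dr": [0,0,0],"fingers": -1},{"delta_pos": [-26,-13,-9],"dr": [0,0,0],"fingers": -1}])

```text
time: 0.72
tool_pos: [0.3531, 0.314, 0.317]
tool_rot: [-3.141, -0.001, 2.884]
contact_force: [0.7, 0.1, 1.3]
opening: 0.0918
grip_force: 0.0
```

>>> step_arm(increments=[{"delta_pos": [-5,-2.5,0],"dr": [0,0,-7],"fingers": -1},{"delta_pos": [-10,-5,0],"dr": [0,0,-15],"fingers": -1},{"delta_pos": [-10.4,-5.1,0],"dr": [0,0,-15],"fingers": -1},{"delta_pos": [-10.4,-5.1,0],"dr": [0,0,-15],"fingers": -1},{"delta_pos": [-10.4,-5.1,0],"dr": [0,0,-15],"fingers": -1}])

```text
time: 1.35
tool_pos: [0.4387, 0.2407, 0.3167]
tool_rot: [3.141, -0.0, -3.137]
contact_force: [-0.4, 0.2, 0.5]
opening: 0.0921
grip_force: 0.0
```

```bash
cat >> h.py <<'E'
def to(x,y,z,yaw):
    "shift (cm) and turn (deg) in tool axes from the measured pose"
    from scipy.spatial.transform import Rotation as Ro
    s=robot.observe(); R=Ro.from_euler("xyz",s["tool_rot"]); T=Ro.from_euler("xyz",[np.pi,0,yaw])
    print("t",round(s["time"],2),"delta",(R.inv().apply(np.array([x,y,z])-s["tool_pos"])*100).round(2),"dr",(R.inv()*T).as_rotvec(degrees=True).round(1))
E
python3 - <<'E'
from h import *
im,P=look("wrist","w1"); np.save("P1.npy",P["T"]); s=robot.observe(); print(s["tool_pos"],s["tool_rot"],s["time"])
g=cv2.cvtColor(im,cv2.COLOR_BGR2GRAY)
E
```

```text
[0.43871119 0.24081351 0.31682697] [ 3.14129147e+00 -1.06414032e-04 -3.13625176e+00] 1.4
```

View pics/w1.png

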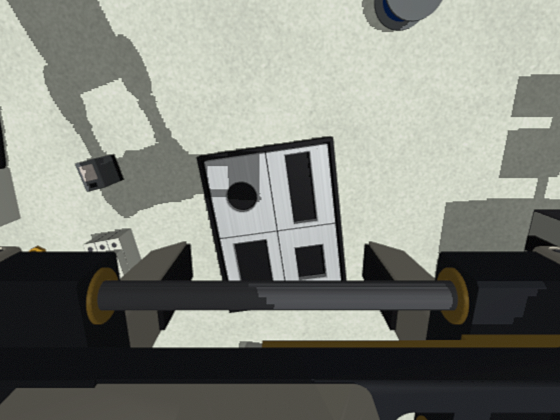

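The wrist view shows the tray with the selector pocket at (241,195), terminal (301,187), breaker (255,262) and relay (311,262). The insert seams cross near (276,232). The gripper hides the lower half of the image. I'll measure the tray from its outer rim and the seams.

Run:
```python
from h import *
P=viewer.camera_params("wrist"); P["T"]=np.load("P1.npy")
im=cv2.imread("pics/w1.png"); g=cv2.cvtColor(im,cv2.COLOR_BGR2GRAY)
# dark blobs (pockets) inside tray
m=np.zeros_like(g); cv2.fillPoly(m,[np.array([[212,166],[322,148],[336,276],[230,276]])],255)
d=((g<75)&(m>0)).astype(np.uint8)
n,l,st,c=cv2.connectedComponentsWithStats(d)
for i in range(1,n):
    if st[i,4]>300:
        r=cv2.minAreaRect(np.argwhere(l==i)[:,::-1].astype(np.float32)); print(st[i],c[i].round(1),[np.round(q,1) for q in r], pt(P,r[0],.016).round(4)[:2],pt(P,r[0],.004).round(4)[:2],"corners",[pt(P,q,.016)[:2].round(3).tolist() for q in cv2.boxPoints(r)])
# rim
for uv in [(198,157),(332,137.5)]: print("rim",pt(P,uv,.026).round(4))
S=viewer.camera_params("side"); 
a=cv2.resize(im[130:290,185:355],None,fx=3.3,fy=3.3,interpolation=cv2.INTER_CUBIC)
b=cv2.resize(cv2.imread("pics/side0.png")[255:355,215:365],None,fx=3.3,fy=3.3,interpolation=cv2.INTER_CUBIC)[:260,:]
b=cv2.copyMakeBorder(b,0,0,0,a.shape[1]-b.shape[1],cv2.BORDER_CONSTANT); v=np.vstack([a[:340],b[:260]]); cv2.imwrite("pics/tray.png",v); print(v.shape)
```

```text
[ 285  152   32   71 1614] [300.7 186.4] [array([301.2, 186.8]), array([68.3, 24.6]), np.float64(82.2)] [0.4642 0.277 ] [0.4668 0.278 ] corners [[0.418, 0.252], [0.413, 0.286], [0.513, 0.304], [0.519, 0.267]]
[226 182  31  29 684] [241.5 195.5] [array([241.5, 195.5]), array([29.7, 28.3]), np.float64(45.0)] [0.4777 0.1894] [0.4807 0.188 ] corners [[0.477, 0.159], [0.447, 0.189], [0.478, 0.22], [0.509, 0.189]]
[ 234  240   38   37 1127] [253.2 258.8] [array([252.7, 259.9]), array([37.6, 32.3]), np.float64(80.9)] [0.5811 0.2042] [0.5868 0.2033] corners [[0.554, 0.176], [0.546, 0.225], [0.609, 0.234], [0.618, 0.183]]
[295 245  31  32 813] [310.2 260.6] [array([310.3, 260.9]), array([30.1, 27.6]), np.float64(82.4)] [0.5825 0.2942] [0.5882 0.2956] corners [[0.561, 0.269], [0.554, 0.311], [0.605, 0.32], [0.612, 0.277]]
rim [0.4203 0.1313 0.026 ]
rim [0.3927 0.3167 0.026 ]
(600, 561, 3)
```

View pics/tray.png

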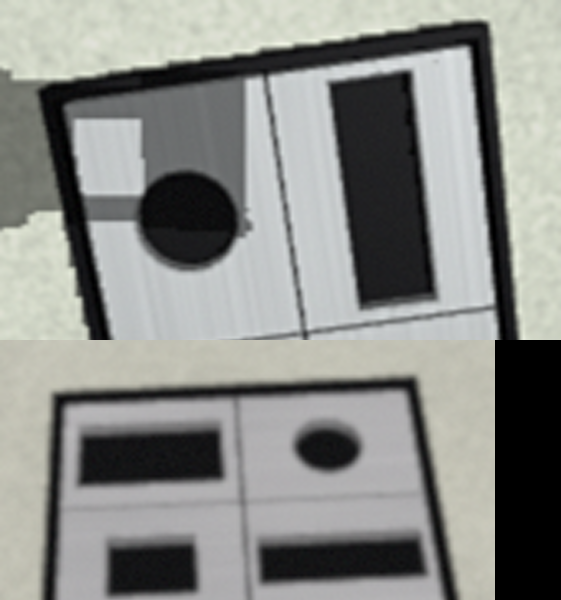

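Combining both views, the tray yaw is about 0.148 rad. Pocket centres are breaker (.594,.208), terminal (.466,.277), relay (.582,.295) and selector (.478,.190). Now to the two-pole breaker.

>>> step_arm(increments=[{"delta_pos": [-1,-6,0],"dr": [0,0,0],"fingers": -1},{"delta_pos": [-2,-12,0],"dr": [0,0,0],"fingers": -1},{"delta_pos": [-3,-18,2],"dr": [0,0,0],"fingers": -1},{"delta_pos": [-4,-23.5,4],"dr": [0,0,0],"fingers": -1},{"delta_pos": [-5,-29,6],"dr": [0,0,0],"fingers": -1}])

```text
time: 2.02
tool_pos: [0.4908, -0.0506, 0.2565]
tool_rot: [3.142, 0.001, -3.136]
contact_force: [0.8, 0.0, 0.9]
opening: 0.0915
grip_force: 0.0
```

>>> step_arm(increments=[{"delta_pos": [0,-6,0.7],"dr": [0,0,0],"fingers": -1},{"delta_pos": [0,-11.6,0.7],"dr": [0,0,0],"fingers": -1},{"delta_pos": [0,-11.6,0.7],"dr": [0,0,0],"fingers": -1},{"delta_pos": [0,-11.6,0.7],"dr": [0,0,0],"fingers": -1},{"delta_pos": [0,-11.6,0.7],"dr": [0,0,0],"fingers": -1}])

```text
time: 2.65
tool_pos: [0.4915, -0.1642, 0.25]
tool_rot: [3.141, 0.0, -3.135]
contact_force: [0.3, -0.2, 0.0]
opening: 0.0919
grip_force: 0.0
```

Run:
```python
from h import *
im,P=look("wrist","w2"); np.save("P2.npy",P["T"]); s=robot.observe(); print(s["tool_pos"],s["tool_rot"],s["time"])
```

```text
[ 0.49147703 -0.16429425  0.2499928 ] [ 3.14144995e+00  4.05623111e-04 -3.13523664e+00] 2.7
```

View pics/w2.png

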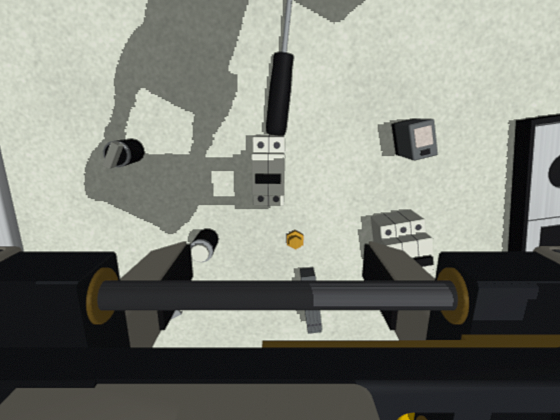

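The wrist view shows breaker2 at (266,172) with its black toggle at (267,179), and the selector at (123,153) with its bar. The push button is at (203,243), the relay at (415,138), breaker3 at (397,235) and the terminal at (310,300). I'll measure breaker2, the selector and the relay here.

Run:
```python
from h import *
P=viewer.camera_params("wrist"); P["T"]=np.load("P2.npy")
im=cv2.imread("pics/w2.png")
A=lambda c:cv2.resize(c,None,fx=3.5,fy=3.5,interpolation=cv2.INTER_NEAREST)
a=im[125:220,225:300]; b=im[125:220,95:170]; c=im[105:200,375:450]
v=np.hstack([A(a),A(b),A(c)]); print(v.shape); cv2.imwrite("pics/z2.png",v)
g=cv2.cvtColor(im,cv2.COLOR_BGR2GRAY)
t=((g<50)).astype(np.uint8); t[:165]=0;t[195:]=0;t[:,:245]=0;t[:,290:]=0
r=cv2.minAreaRect(np.argwhere(t>0)[:,::-1].astype(np.float32)); print("toggle",r,pt(P,r[0],.069).round(4))
```

```text
(332, 786, 3)
toggle ((267.5, 178.5), (9.0, 25.0), 90.0) [ 0.482  -0.1736  0.069 ]
```

View pics/z2.png

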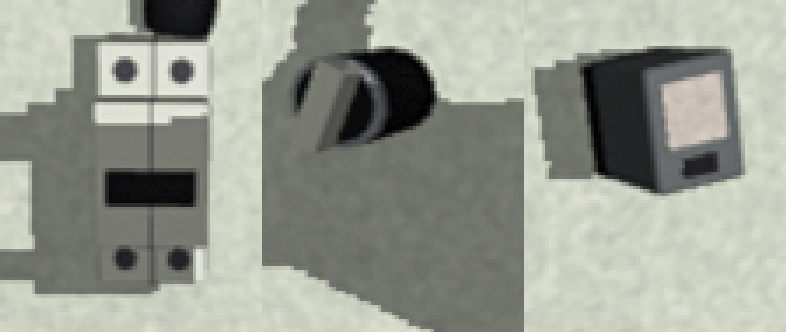

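Run:
```python
from h import *
P=viewer.camera_params("wrist"); P["T"]=np.load("P2.npy")
q=np.array([pt(P,u,.044)[:2] for u in [(260.7,145),(276.4,145.3),(260.7,199),(276.1,199.3)]]); print("brk",q.round(4).tolist(),q.mean(0).round(4)); d=q[2:].mean(0)-q[:2].mean(0); print("yaw",np.arctan2(d[1],d[0]),np.linalg.norm(d))
q=np.array([pt(P,u,.056)[:2] for u in [(409,125.9),(434.7,119),(437.3,155.9),(413.9,160.1)]]); print("relay",q.round(4).tolist(),q.mean(0).round(4)); e=q[2]+q[3]-q[0]-q[1]; print("yaw",np.arctan2(e[1],e[0]),np.linalg.norm(q-np.roll(q,1,0),axis=1))
print("sel",pt(P,(118.4,153),.045)[:2], "pb",pt(P,(201,247),.05)[:2])
q=q=[pt(P,u,z)[:2] for u,z in [((302,268),.042),((316,329),.028)]]; print("term~",q)
to(.4815,-.172,.02,np.pi)
```

```text
brk [[0.4489, -0.1819], [0.4491, -0.1643], [0.5113, -0.1824], [0.5115, -0.1643]] [ 0.4802 -0.1733]
yaw -0.0037049813194387654 0.06243992040503771
relay [[0.4267, -0.0232], [0.4195, 0.0031], [0.4583, 0.0115], [0.463, -0.0135]] [ 0.4419 -0.0055]
yaw 0.23695621835680541 [0.03757929 0.02733956 0.03969973 0.0254376 ]
sel [ 0.45867836 -0.34188984] pb [ 0.56997169 -0.25452978]
term~ [array([ 0.60105122, -0.13127327]), array([ 0.70095159, -0.10803307])]
t 2.7 delta [ 1.01 -0.77 23.  ] dr [0.  0.  0.4]
```

>>> step_arm(increments=[{"delta_pos": [1.1,-0.9,3],"dr": [0,0,0],"fingers": -1},{"delta_pos": [1.1,-0.9,9],"dr": [0,0,0],"fingers": -1},{"delta_pos": [1.1,-0.9,15],"dr": [0,0,0],"fingers": -1},{"delta_pos": [1.1,-0.9,20],"dr": [0,0,0],"fingers": -1},{"delta_pos": [1.1,-0.9,22.8],"dr": [0,0,0],"fingers": -1}], newtons=30)

```text
time: 3.32
tool_pos: [0.4795, -0.1732, 0.0195]
tool_rot: [3.14, -0.003, -3.136]
contact_force: [-0.6, -0.3, 0.4]
opening: 0.0918
grip_force: 0.0
```

>>> step_arm(increments=[{"delta_pos": [0,0,0],"dr": [0,0,0],"fingers": -1},{"delta_pos": [0,0,0],"dr": [0,0,0],"fingers": 1},{"delta_pos": [0,0,0],"dr": [0,0,0],"fingers": 1},{"delta_pos": [0,0,0],"dr": [0,0,0],"fingers": 1},{"delta_pos": [0,0,0],"dr": [0,0,0],"fingers": 1}], newtons=30)

```text
time: 3.95
tool_pos: [0.4806, -0.1751, 0.0223]
tool_rot: [-3.141, 0.001, -3.138]
contact_force: [-0.1, -0.1, -0.6]
opening: 0.0563
grip_force: 0.0
```

>>> step_arm(increments=[{"delta_pos": [0,0,0],"dr": [0,0,0],"fingers": 1},{"delta_pos": [0,0,0],"dr": [0,0,0],"fingers": 1},{"delta_pos": [0,0,0],"dr": [0,0,0],"fingers": 1},{"delta_pos": [0,0,0],"dr": [0,0,0],"fingers": 1},{"delta_pos": [0,0,0],"dr": [0,0,0],"fingers": 1}])

```text
time: 4.58
tool_pos: [0.4803, -0.1749, 0.0217]
tool_rot: [3.141, -0.0, -3.138]
contact_force: [-0.6, 1.4, 1.4]
opening: 0.0357
grip_force: 29.9
```

>>> step_arm(increments=[{"delta_pos": [0,0,-3],"dr": [0,0,0],"fingers": 1},{"delta_pos": [0,0,-8],"dr": [0,0,0],"fingers": 1},{"delta_pos": [0,0,-12],"dr": [0,0,0],"fingers": 1},{"delta_pos": [-1,3,-14],"dr": [0,0,0],"fingers": 1},{"delta_pos": [-2,7.3,-14],"dr": [0,0,0],"fingers": 1}])

```text
time: 5.2
tool_pos: [0.5011, -0.1022, 0.1633]
tool_rot: [-3.14, 0.004, -3.14]
contact_force: [0.9, 0.3, -3.2]
opening: 0.0358
grip_force: 29.9
```

>>> step_arm(increments=[{"delta_pos": [-2,5,0],"dr": [0,0,0],"fingers": 1},{"delta_pos": [-4,10,0],"dr": [0,0,0],"fingers": 1},{"delta_pos": [-5.5,15,0],"dr": [0,0,0],"fingers": 1},{"delta_pos": [-7,20,0],"dr": [0,0,0],"fingers": 1},{"delta_pos": [-8,25,0],"dr": [0,0,0],"fingers": 1}])

```text
time: 5.82
tool_pos: [0.5792, 0.15, 0.1611]
tool_rot: [-3.141, -0.001, -3.138]
contact_force: [1.0, -0.4, -3.3]
opening: 0.036
grip_force: 29.9
```

>>> step_arm(increments=[{"delta_pos": [-1,4,0],"dr": [0,0,-4],"fingers": 1},{"delta_pos": [-1.5,6,0],"dr": [0,0,-8.3],"fingers": 1},{"delta_pos": [-1.5,6,3],"dr": [0,0,-8.3],"fingers": 1},{"delta_pos": [-1.5,6,5],"dr": [0,0,-8.3],"fingers": 1},{"delta_pos": [-1.5,6,5],"dr": [0,0,-8.3],"fingers": 1}])

```text
time: 6.45
tool_pos: [0.5923, 0.2082, 0.1094]
tool_rot: [-3.141, -0.005, -2.993]
contact_force: [0.2, -0.3, -2.1]
opening: 0.0356
grip_force: 29.9
```

Run:
```python
from h import *
s=robot.observe(); print(s["tool_pos"],s["opening"],s["grip_force"])
to(.594,.208,.03,-2.994)
im,P=look("side","s3"); a=cv2.resize(im[215:365,205:385],None,fx=3,fy=3,interpolation=cv2.INTER_CUBIC)
w,P=look("wrist"); np.save("P3.npy",P["T"]); cv2.imwrite("pics/w3.png",w)
b=cv2.resize(w[120:300,160:400],None,fx=1.0,fy=1.0)
cv2.imwrite("pics/v3.png",np.hstack([a,cv2.copyMakeBorder(b,0,a.shape[0]-b.shape[0],0,0,cv2.BORDER_CONSTANT)]))
```

```text
[0.59231099 0.20820443 0.10944441] 0.0356297531489541 29.93580400943756
t 6.45 delta [-0.2  -0.04  7.94] dr [-0.  -0.3  0.1]
```

View pics/v3.png

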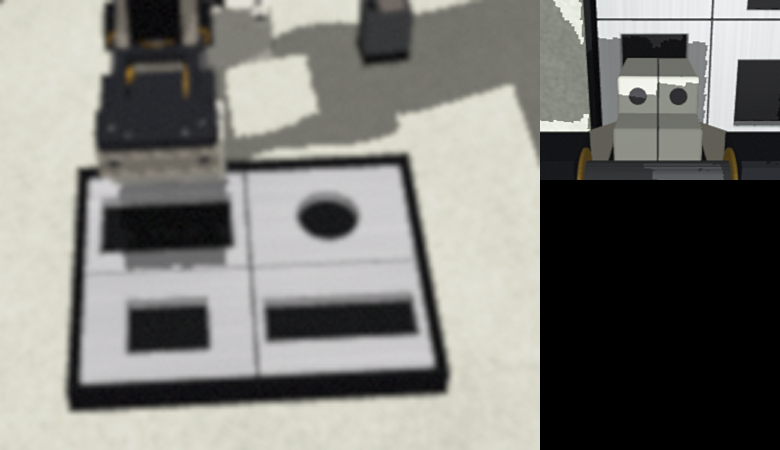

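The side view shows breaker2 held at (160,110) in the crop, above its pocket. The wrist crop shows the pocket's near edge at about px (242–308,154). I'll check that edge against the estimate.

Run:
```python
from h import *
P=viewer.camera_params("wrist"); P["T"]=np.load("P3.npy"); w=cv2.imread("pics/w3.png"); g=cv2.cvtColor(w,cv2.COLOR_BGR2GRAY)
print(g[146:166,275], g[156,232:316:2])
a,b=pt(P,(241.5,154),.016),pt(P,(308.5,154),.016); print(a,b,(a+b)/2,np.linalg.norm(a-b)); print("exp",.594-.048*np.cos(.148),.208-.048*np.sin(.148))
```

```text
[228 228 228 229 229 231 225 177  91  41  39  44  43  42  41  41  41  42
  42  43] [229 233 233 233 168  42  35  35  36  32  20  24  25  25  38  40  39  38
  40  39  38  40  41  40  39  41  41  41  39  41  40  42  43  44  41  36
  12  57 163 238 236 236]
[0.55221698 0.17480355 0.016     ] [0.54440738 0.22680645 0.016     ] [0.54831218 0.200805   0.016     ] 0.052586032006160854
exp 0.5465247371299083 0.20092190594752368
```

>>> step_arm(increments=[{"delta_pos": [-0.3,0,2],"dr": [0,0,0],"fingers": 1},{"delta_pos": [-0.3,0,4],"dr": [0,0,0],"fingers": 1},{"delta_pos": [-0.3,0,6],"dr": [0,0,0],"fingers": 1},{"delta_pos": [-0.3,0,7.5],"dr": [0,0,0],"fingers": 1},{"delta_pos": [-0.3,0,8.1],"dr": [0,0,0],"fingers": 1}])

```text
time: 7.18
tool_pos: [0.596, 0.2087, 0.0306]
tool_rot: [-3.141, -0.002, -2.993]
contact_force: [-12.3, -3.0, 27.6]
opening: 0.0361
grip_force: 30.0
```

>>> step_arm(increments=[{"delta_pos": [0,0,0],"dr": [0,0,0],"fingers": 1},{"delta_pos": [0,0,0],"dr": [0,0,0],"fingers": 1},{"delta_pos": [0,0,0.1],"dr": [0,0,0],"fingers": 1},{"delta_pos": [0,0,0.1],"dr": [0,0,0],"fingers": 1},{"delta_pos": [0,0,0.1],"dr": [0,0,0],"fingers": 1}])

```text
time: 7.8
tool_pos: [0.5972, 0.209, 0.0307]
tool_rot: [3.141, 0.001, -2.993]
contact_force: [-0.9, -0.8, 5.0]
opening: 0.0359
grip_force: 30.0
```

Run:
```python
from h import *
im,P=look("side"); a=cv2.resize(im[225:365,205:365],None,fx=2.5,fy=2.5,interpolation=cv2.INTER_CUBIC)
w,P=look("wrist"); np.save("P4.npy",P["T"]); cv2.imwrite("pics/w4.png",w)
b=cv2.resize(w[50:260,190:350],None,fx=2.4,fy=2.4)[:,:400]
c=max(a.shape[0],b.shape[0]); pad=lambda q:cv2.copyMakeBorder(q,0,c-q.shape[0],0,0,cv2.BORDER_CONSTANT)
cv2.imwrite("pics/v4.png",np.hstack([pad(a),pad(b)])); print(c)
s=robot.observe();print(s["tool_pos"],s["contact_force"],s["torque"])
```

```text
504
[0.59724901 0.20903607 0.03069122] [-0.75206803  0.35316738  5.11359376] [-0.119931    0.47224323 -0.01315974]
```

View pics/v4.png

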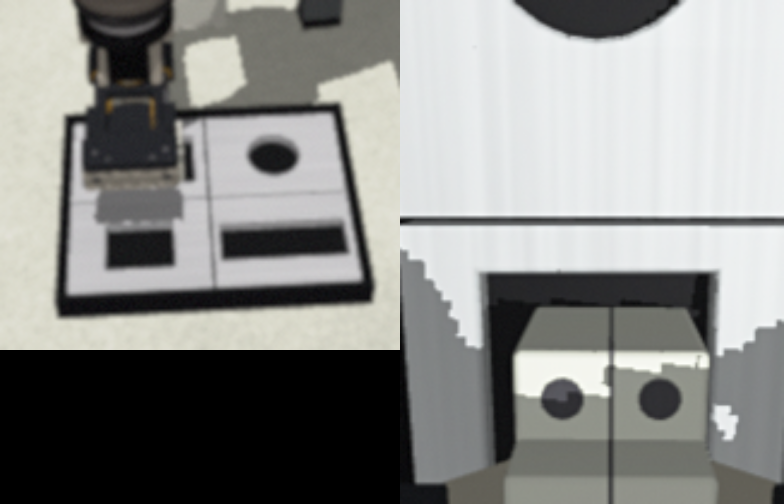

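The wrist view shows the near end of breaker2 inside the pocket opening. Its end face bottom is at px about (245–309,178) and the pocket edge at (223–322,163). I'll work out its height.

Run:
```python
from h import *
P=viewer.camera_params("wrist"); P["T"]=np.load("P4.npy")
u=np.array([np.cos(.148),np.sin(.148)])
tc=np.array([.59725,.20904])
def f(name,a,b,W):
    for z in np.arange(-.01,.08,.0005):
        p,q=pt(P,a,z),pt(P,b,z)
        if np.linalg.norm(p-q)<W: break
    m=(p+q)[:2]/2; print(name,"z",z.round(4),m.round(4),"along tool x from TCP",((m-tc)@u).round(4))
    return z
f("pocket",(223,163),(322,163),.052)
f("bottom",(244.5,178),(309.5,178),.036)
f("top",(237.5,196),(318.8,196),.036)
for z in (0.004,.009): print("bottom if z",z,((pt(P,(277,178),z)[:2]-tc)@u).round(4))
for z in (0.048,.053): print("shoulder if z",z,((pt(P,(278,196),z)[:2]-tc)@u).round(4))
m=pt(P,(272.5,163),.016)[:2]; print("pocket near edge",(m-tc)@u, "center y off",(m+.048*u-tc))
```

```text
pocket z 0.021 [0.5475 0.2001] along tool x from TCP -0.0505
bottom z 0.014 [0.5564 0.2038] along tool x from TCP -0.0412
top z 0.0515 [0.5571 0.2044] along tool x from TCP -0.0404
bottom if z 0.004 -0.0393
bottom if z 0.009 -0.0403
shoulder if z 0.048 -0.0395
shoulder if z 0.053 -0.0407
pocket near edge -0.04981960179299284 center y off [-0.00156056 -0.00187241]
```

>>> step_arm(increments=[{"delta_pos": [0,0,-0.6],"dr": [0,0,0],"fingers": 1},{"delta_pos": [0.2,-0.2,-0.6],"dr": [0,0,0],"fingers": 1},{"delta_pos": [0.2,-0.2,-0.6],"dr": [0,0,0],"fingers": 1},{"delta_pos": [0.2,-0.2,-0.3],"dr": [0,0,0],"fingers": 1},{"delta_pos": [0.2,-0.2,-0.2],"dr": [0,0,0],"fingers": 1}])

```text
time: 8.52
tool_pos: [0.5948, 0.2066, 0.0312]
tool_rot: [3.142, -0.001, -2.993]
contact_force: [0.0, -0.2, -1.1]
opening: 0.0358
grip_force: 30.0
```

>>> step_arm(increments=[{"delta_pos": [0,0,0],"dr": [0,0,0],"fingers": 1},{"delta_pos": [0,0,0.1],"dr": [0,0,0],"fingers": 1},{"delta_pos": [0,0,0.2],"dr": [0,0,0],"fingers": 1},{"delta_pos": [0,0,0.3],"dr": [0,0,0],"fingers": 1},{"delta_pos": [0,0,0.3],"dr": [0,0,0],"fingers": 1}])

```text
time: 9.15
tool_pos: [0.5953, 0.2067, 0.0307]
tool_rot: [3.142, 0.001, -2.993]
contact_force: [-4.6, 0.2, 11.7]
opening: 0.0358
grip_force: 30.0
```

The contact height of .0307 m repeats, and the pocket top measures about 21 mm. So the tray base is roughly 5 mm thick, and the breaker is on the floor. Release and rise.

>>> step_arm(increments=[{"delta_pos": [0,0,-0.1],"dr": [0,0,0],"fingers": 0},{"delta_pos": [0,0,-0.1],"dr": [0,0,0],"fingers": 0},{"delta_pos": [0,0,-0.1],"dr": [0,0,0],"fingers": 0},{"delta_pos": [0,0,-0.1],"dr": [0,0,0],"fingers": 0},{"delta_pos": [0,0,-0.1],"dr": [0,0,0],"fingers": 0}])

```text
time: 9.78
tool_pos: [0.595, 0.2067, 0.0296]
tool_rot: [3.142, -0.0, -2.993]
contact_force: [-0.6, -0.3, 0.4]
opening: 0.046
grip_force: 0.0
```

>>> step_arm(increments=[{"delta_pos": [0,0,-3],"dr": [0,0,0],"fingers": 0},{"delta_pos": [0,0,-6],"dr": [0,0,0],"fingers": 0},{"delta_pos": [0,0,-11],"dr": [0,0,0],"fingers": -1},{"delta_pos": [0,0,-16],"dr": [0,0,0],"fingers": -1},{"delta_pos": [0,0,-20],"dr": [0,0,0],"fingers": -1}])

```text
time: 10.4
tool_pos: [0.5953, 0.2067, 0.2321]
tool_rot: [3.141, 0.002, -2.993]
contact_force: [0.4, -0.1, -0.5]
opening: 0.0712
grip_force: 0.0
```

Run:
```python
from h import *
s=robot.observe();print(s["tool_pos"],s["tool_rot"],s["opening"])
w,P=look("wrist","w5"); g=cv2.cvtColor(w,cv2.COLOR_BGR2GRAY)
np.save("P5.npy",P["T"])
to(.65,-.12,.25,2.9)
```

```text
[0.59527196 0.20669952 0.23210327] [ 3.14139029e+00  1.93485510e-03 -2.99269882e+00] 0.07120467527800019
t 10.45 delta [ -0.38 -33.13  -1.23] dr [ 0.2  0.6 22.4]
```

View pics/w5.png

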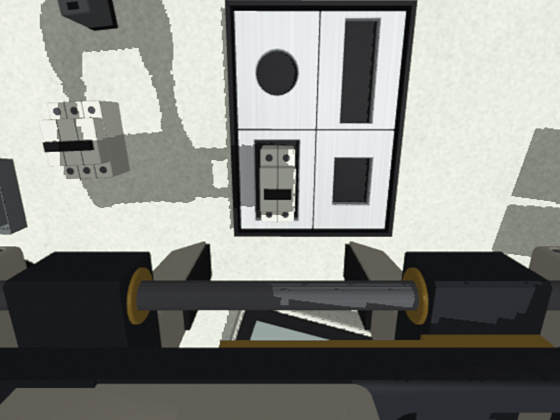

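Breaker2 stands in its pocket at (275,180). The other pockets are terminal (361,71), selector (277,72) and relay (352,180). I'll refine those centres while moving to the terminal.

>>> step_arm(increments=[{"delta_pos": [-0.2,-5,0],"dr": [0,0,-4.7],"fingers": -1},{"delta_pos": [-0.4,-11,0],"dr": [0,0,-4.7],"fingers": -1},{"delta_pos": [-0.6,-17,0],"dr": [0,0,-4.7],"fingers": -1},{"delta_pos": [-0.8,-23,0],"dr": [0,0,-4.7],"fingers": -1},{"delta_pos": [-1.0,-29,0],"dr": [0,0,-4.7],"fingers": -1}])

```text
time: 11.08
tool_pos: [0.6481, -0.0805, 0.2295]
tool_rot: [3.141, 0.0, -2.911]
contact_force: [1.1, -0.4, -0.2]
opening: 0.0915
grip_force: 0.0
```

>>> step_arm(increments=[{"delta_pos": [0.2,-4.2,0],"dr": [0,0,0],"fingers": -1},{"delta_pos": [0.2,-4.2,0],"dr": [0,0,0],"fingers": -1},{"delta_pos": [0.2,-4.2,0],"dr": [0,0,0],"fingers": -1},{"delta_pos": [0.2,-4.2,0],"dr": [0,0,0],"fingers": -1},{"delta_pos": [0.2,-4.2,0],"dr": [0,0,0],"fingers": -1}])

```text
time: 11.7
tool_pos: [0.6557, -0.1187, 0.23]
tool_rot: [3.142, 0.0, -2.909]
contact_force: [-0.4, -0.8, -1.1]
opening: 0.0916
grip_force: 0.0
```

Run:
```python
from h import *
P=viewer.camera_params("wrist"); P["T"]=np.load("P5.npy"); 
for n,q in dict(ter=[(344,18),(382,18),(340,122),(373,124)],rel=[(333,156),(372,157),(370,203),(333,203)],sel=[(277,72)]).items():
    w=np.array([pt(P,u,.021)[:2] for u in q]); print(n,w.mean(0).round(4))
s=robot.observe();print(s["tool_pos"],s["tool_rot"],s["opening"])
w,P=look("wrist","w6"); np.save("P6.npy",P["T"])
a=w[100:300,180:400]; cv2.imwrite("pics/v6.png",cv2.resize(a,None,fx=3,fy=3,interpolation=cv2.INTER_NEAREST))
```

```text
ter [0.4654 0.2773]
rel [0.5809 0.294 ]
sel [0.4778 0.1898]
[ 0.65568117 -0.11866984  0.22996668] [ 3.14154794e+00  3.02934284e-04 -2.90896609e+00] 0.09159482390001569
```

View pics/v6.png

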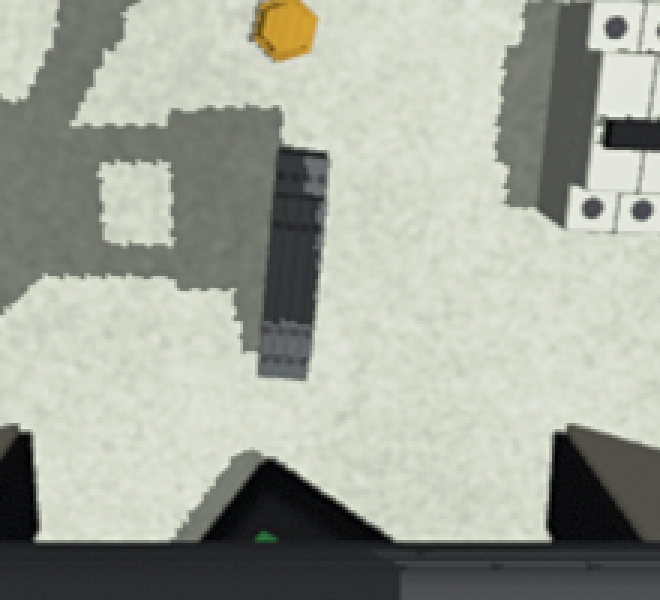

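The terminal block lies at zoom (293,265), with its near end mid at px (281,152) and far end mid at (274.3,226). Breaker3 is well off to the right.

Run:
```python
from h import *
P=viewer.camera_params("wrist"); P["T"]=np.load("P6.npy"); 
a,b=pt(P,(281,152),.028),pt(P,(274.3,226),.028); c=(a+b)/2; d=b-a; yaw=np.arctan2(d[1],d[0]); print(a,b,c,np.linalg.norm(d),yaw)
to(c[0],c[1],.016,yaw-np.pi)
```

```text
[ 0.62023335 -0.12175904  0.028     ] [ 0.70685283 -0.10910575  0.028     ] [ 0.66354309 -0.1154324   0.028     ] 0.08753879124950817 0.14505303877248044
t 11.75 delta [-0.84  0.15 21.4 ] dr [-0.  0.  5.]
```

>>> step_arm(increments=[{"delta_pos": [-0.8,0.1,4],"dr": [0,0,5],"fingers": -1},{"delta_pos": [-0.8,0.1,10],"dr": [0,0,5],"fingers": -1},{"delta_pos": [-0.8,0.1,15],"dr": [0,0,5],"fingers": -1},{"delta_pos": [-0.8,0.1,19],"dr": [0,0,5],"fingers": -1},{"delta_pos": [-0.8,0.1,21],"dr": [0,0,5],"fingers": -1}], newtons=25)

```text
time: 12.38
tool_pos: [0.6621, -0.1163, 0.0173]
tool_rot: [3.14, -0.003, -2.997]
contact_force: [-0.9, -1.3, -0.4]
opening: 0.092
grip_force: 0.0
```

>>> step_arm(increments=[{"delta_pos": [0,0,0],"dr": [0,0,0],"fingers": 1},{"delta_pos": [0,0,0],"dr": [0,0,0],"fingers": 1},{"delta_pos": [0,0,0],"dr": [0,0,0],"fingers": 1},{"delta_pos": [0,0,0],"dr": [0,0,0],"fingers": 1},{"delta_pos": [0,0,0],"dr": [0,0,0],"fingers": 1}])

```text
time: 13.0
tool_pos: [0.6634, -0.1172, 0.0203]
tool_rot: [-3.141, 0.001, -2.998]
contact_force: [-0.0, 0.5, 1.0]
opening: 0.0461
grip_force: 0.0
```

>>> step_arm(increments=[{"delta_pos": [0,0,0],"dr": [0,0,0],"fingers": 1},{"delta_pos": [0,0,0],"dr": [0,0,0],"fingers": 1},{"delta_pos": [0,0,0],"dr": [0,0,0],"fingers": 1},{"delta_pos": [0,0,0],"dr": [0,0,0],"fingers": 1},{"delta_pos": [0,0,0],"dr": [0,0,0],"fingers": 1}])

```text
time: 13.62
tool_pos: [0.6632, -0.1172, 0.0196]
tool_rot: [3.141, -0.0, -2.998]
contact_force: [-0.0, 0.4, 0.3]
opening: 0.02
grip_force: 25.0
```

>>> step_arm(increments=[{"delta_pos": [0,0,-3],"dr": [0,0,0],"fingers": 1},{"delta_pos": [0,0,-8],"dr": [0,0,0],"fingers": 1},{"delta_pos": [0,0,-13],"dr": [0,0,0],"fingers": 1},{"delta_pos": [1,3,-15],"dr": [0,0,0],"fingers": 1},{"delta_pos": [2,7,-15],"dr": [0,0,0],"fingers": 1}])

```text
time: 14.25
tool_pos: [0.6341, -0.0511, 0.172]
tool_rot: [-3.14, 0.004, -3.0]
contact_force: [-0.2, 0.2, -1.7]
opening: 0.0194
grip_force: 25.0
```

>>> step_arm(increments=[{"delta_pos": [2,5,0],"dr": [0,0,0],"fingers": 1},{"delta_pos": [4,10,0],"dr": [0,0,0],"fingers": 1},{"delta_pos": [5.5,15,0],"dr": [0,0,0],"fingers": 1},{"delta_pos": [7,20,0],"dr": [0,0,0],"fingers": 1},{"delta_pos": [8.5,25,0],"dr": [0,0,0],"fingers": 1}])

```text
time: 14.88
tool_pos: [0.5126, 0.1859, 0.1698]
tool_rot: [3.141, 0.0, -2.998]
contact_force: [0.3, 0.3, -1.3]
opening: 0.0195
grip_force: 25.0
```

>>> step_arm(increments=[{"delta_pos": [2,5,0],"dr": [0,0,0],"fingers": 1},{"delta_pos": [3.5,9.8,0],"dr": [0,0,0],"fingers": 1},{"delta_pos": [3.5,9.8,3],"dr": [0,0,0],"fingers": 1},{"delta_pos": [3.5,9.8,6],"dr": [0,0,0],"fingers": 1},{"delta_pos": [3.5,9.8,6],"dr": [0,0,0],"fingers": 1}])

```text
time: 15.5
tool_pos: [0.4632, 0.276, 0.1079]
tool_rot: [-3.14, -0.005, -2.998]
contact_force: [-0.7, -0.4, -0.5]
opening: 0.0198
grip_force: 25.0
```

Run:
```python
from h import *
s=robot.observe();print(s["tool_pos"],s["tool_rot"],s["opening"])
w,P=look("wrist","w7"); np.save("P7.npy",P["T"]); to(.4655,.2772,.0295,-2.994)
cv2.imwrite("pics/v7.png",cv2.resize(w[50:270,180:380],None,fx=2.7,fy=2.7,interpolation=cv2.INTER_NEAREST))
```

```text
[0.4632336  0.27596902 0.10790684] [-3.1404248  -0.00474767 -2.99764664] 0.019833984746560528
t 15.55 delta [-0.13  0.08  8.  ] dr [-0.  -0.1 -0.2]
```

View pics/v7.png

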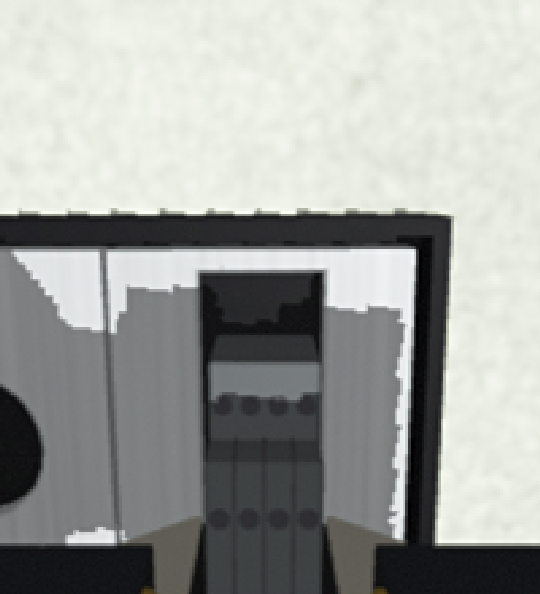

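The terminal block is held above its pocket. The pocket's near edge is at px (254–301,150) and the block's near end at px (257–299,184).

Run:
```python
from h import *
P=viewer.camera_params("wrist"); P["T"]=np.load("P7.npy"); u=np.array([np.cos(.146),np.sin(.146)]); v=np.array([-u[1],u[0]])
t=robot.observe()["tool_pos"]; print(t)
m=(pt(P,(254.1,150.3),.021)+pt(P,(300.7,150),.021))[:2]/2; print("pocket",m,m+.052*u)
e=pt(P,(278.2,184),t[2]-.0197+.028)[:2]; c=e+.044*u; print("obj c",c, "TCP->obj",(c-t[:2])@u,(c-t[:2])@v)
d=m+.052*u-t[:2]; print("need tcp move along u,v",d@u,d@v)
```

```text
[0.46441815 0.27630523 0.10945806]
pocket [0.41393179 0.26982776] [0.46537856 0.27739281]
obj c [0.46364653 0.27758413] TCP->obj -0.0005773598261769928 0.0013775445997915574
need tcp move along u,v 0.0011084114263494795 0.0009362856974327578
```

>>> step_arm(increments=[{"delta_pos": [-0.1,0,2],"dr": [0,0,0],"fingers": 1},{"delta_pos": [-0.1,0,4],"dr": [0,0,0],"fingers": 1},{"delta_pos": [-0.1,0,6],"dr": [0,0,0],"fingers": 1},{"delta_pos": [-0.1,0,7.3],"dr": [0,0,0],"fingers": 1},{"delta_pos": [-0.1,0,7.8],"dr": [0,0,0],"fingers": 1}])

```text
time: 16.18
tool_pos: [0.4663, 0.2766, 0.032]
tool_rot: [3.141, 0.001, -2.998]
contact_force: [-0.5, -1.1, -0.7]
opening: 0.0197
grip_force: 25.0
```

>>> step_arm(increments=[{"delta_pos": [0,0,0],"dr": [0,0,0],"fingers": 1},{"delta_pos": [0,0,0.1],"dr": [0,0,0],"fingers": 1},{"delta_pos": [0,0,0.2],"dr": [0,0,0],"fingers": 1},{"delta_pos": [0,0,0.3],"dr": [0,0,0],"fingers": 1},{"delta_pos": [0,0,0.3],"dr": [0,0,0],"fingers": 1}])

```text
time: 16.8
tool_pos: [0.4657, 0.2766, 0.0287]
tool_rot: [3.142, -0.0, -2.998]
contact_force: [0.3, -0.4, -0.4]
opening: 0.0199
grip_force: 25.0
```

>>> step_arm(increments=[{"delta_pos": [0,0,0.1],"dr": [0,0,0],"fingers": 1},{"delta_pos": [0,0,0.1],"dr": [0,0,0],"fingers": 0.25},{"delta_pos": [0,0,0.1],"dr": [0,0,0],"fingers": 0.25},{"delta_pos": [0,0,0.1],"dr": [0,0,0],"fingers": 0.25},{"delta_pos": [0,0,0.1],"dr": [0,0,0],"fingers": 0.25}])

```text
time: 17.42
tool_pos: [0.4658, 0.2766, 0.0276]
tool_rot: [3.142, -0.0, -2.998]
contact_force: [-0.1, -0.0, -1.5]
opening: 0.0342
grip_force: 0.0
```

>>> step_arm(increments=[{"delta_pos": [0,0,-3],"dr": [0,0,0],"fingers": 0.25},{"delta_pos": [0,0,-6],"dr": [0,0,0],"fingers": 0.25},{"delta_pos": [0,0,-11],"dr": [0,0,0],"fingers": -0.5},{"delta_pos": [0,0,-16],"dr": [0,0,0],"fingers": -0.5},{"delta_pos": [0,0,-20],"dr": [0,0,0],"fingers": -0.5}])

```text
time: 18.05
tool_pos: [0.4659, 0.2766, 0.2299]
tool_rot: [3.141, 0.002, -2.998]
contact_force: [0.6, 0.5, -0.9]
opening: 0.0596
grip_force: 0.0
```

Run:
```python
from h import *
s=robot.observe();print(s["tool_pos"],s["tool_rot"],s["opening"])
w,P=look("wrist","w8"); np.save("P8.npy",P["T"])
to(.442,-.0055,.23,.237-np.pi)
```

```text
[0.46593645 0.27664849 0.22992202] [ 3.14107608e+00  1.64785521e-03 -2.99800271e+00] 0.05960067073024804
t 18.1 delta [  6.62 -27.64   0.38] dr [ 0.1  0.6 -5.3]
```

>>> step_arm(increments=[{"delta_pos": [1.3,-5.5,0],"dr": [0,0,-5.3],"fingers": -0.5},{"delta_pos": [2.6,-11,0],"dr": [0,0,-5.3],"fingers": -0.5},{"delta_pos": [3.9,-16.5,0],"dr": [0,0,-5.3],"fingers": -0.5},{"delta_pos": [5.3,-22,0],"dr": [0,0,-5.3],"fingers": -0.5},{"delta_pos": [6.6,-27.6,0],"dr": [0,0,-5.3],"fingers": -0.5}])

```text
time: 18.73
tool_pos: [0.4395, -0.0077, 0.2277]
tool_rot: [-3.142, 0.0, -2.905]
contact_force: [0.9, -0.0, 0.4]
opening: 0.069
grip_force: 0.0
```

>>> step_arm(increments=[{"delta_pos": [0,0,0],"dr": [0,0,0],"fingers": -0.5},{"delta_pos": [0,0,0],"dr": [0,0,0],"fingers": -0.5},{"delta_pos": [0,0,0],"dr": [0,0,0],"fingers": -0.5},{"delta_pos": [0,0,0],"dr": [0,0,0],"fingers": -0.5},{"delta_pos": [0,0,0],"dr": [0,0,0],"fingers": -0.5}])

```text
time: 19.35
tool_pos: [0.44, -0.0053, 0.2277]
tool_rot: [3.141, 0.0, -2.904]
contact_force: [0.3, 0.7, -0.0]
opening: 0.0692
grip_force: 0.0
```

Run:
```python
from h import *
s=robot.observe();print(s["tool_pos"],s["tool_rot"],s["opening"])
w,P=look("wrist","w9"); np.save("P9.npy",P["T"])
A=cv2.resize(w[130:260,220:340],None,fx=4,fy=4,interpolation=cv2.INTER_NEAREST)[:,:400]
B=cv2.imread("pics/w8.png")[20:280,100:480][:, :390]
c=A.shape[0]; B=cv2.copyMakeBorder(B,0,c-B.shape[0],0,0,cv2.BORDER_CONSTANT)
cv2.imwrite("pics/v9.png",np.hstack([A[:,:400],B])); print(A.shape)
```

```text
[ 0.44002636 -0.00526002  0.22768254] [ 3.14148319e+00  2.89988502e-05 -2.90387910e+00] 0.06921962956147786
(520, 400, 3)
```

View pics/v9.png

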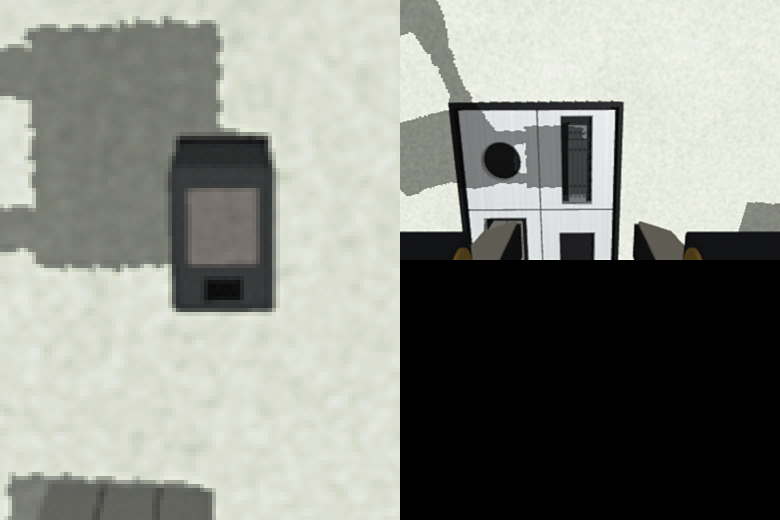

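The terminal is seated in its pocket, at (577,160) in the right crop. The relay's top face is at px (263–288, 172–208), square to the tool. From here I'll check by numbers and keep the last picture for the end.

Run:
```python
from h import *
P=viewer.camera_params("wrist"); P["T"]=np.load("P9.npy")
q=np.array([pt(P,u,.056)[:2] for u in [(263.3,171.8),(288,171.8),(288,207.8),(263.3,207.8)]]); c=q.mean(0); e=q[2]+q[3]-q[0]-q[1]
print(c,np.arctan2(e[1],e[0]),np.linalg.norm(q-np.roll(q,1,0),axis=1)); to(*c,.024,-2.904)
```

```text
[ 0.44138356 -0.00560462] 0.2366182281760308 [0.0388807  0.02563079 0.0388786  0.02645921]
t 19.4 delta [-0.13 -0.05 20.37] dr [ 0.  0. -0.]
```

>>> step_arm(increments=[{"delta_pos": [-0.1,0,4],"dr": [0,0,0],"fingers": -0.5},{"delta_pos": [-0.1,0,10],"dr": [0,0,0],"fingers": -0.5},{"delta_pos": [-0.1,0,15],"dr": [0,0,0],"fingers": -0.5},{"delta_pos": [-0.1,0,19],"dr": [0,0,0],"fingers": -0.5},{"delta_pos": [-0.1,0,20.4],"dr": [0,0,0],"fingers": -0.5}], newtons=25)

```text
time: 20.02
tool_pos: [0.4396, -0.0053, 0.0215]
tool_rot: [3.14, -0.004, -2.905]
contact_force: [0.3, -0.1, 0.6]
opening: 0.069
grip_force: 0.0
```

>>> step_arm(increments=[{"delta_pos": [0,0,0],"dr": [0,0,0],"fingers": -0.5},{"delta_pos": [0,0,0],"dr": [0,0,0],"fingers": 1},{"delta_pos": [0,0,0],"dr": [0,0,0],"fingers": 1},{"delta_pos": [0,0,0],"dr": [0,0,0],"fingers": 1},{"delta_pos": [0,0,0],"dr": [0,0,0],"fingers": 1}])

```text
time: 20.65
tool_pos: [0.4412, -0.0058, 0.0241]
tool_rot: [-3.141, 0.001, -2.905]
contact_force: [0.3, -0.4, 0.8]
opening: 0.0336
grip_force: 0.0
```

>>> step_arm(increments=[{"delta_pos": [0,0,0],"dr": [0,0,0],"fingers": 1},{"delta_pos": [0,0,0],"dr": [0,0,0],"fingers": 1},{"delta_pos": [0,0,0],"dr": [0,0,0],"fingers": 1},{"delta_pos": [0,0,0],"dr": [0,0,0],"fingers": 1},{"delta_pos": [0,0,0],"dr": [0,0,0],"fingers": 1}])

```text
time: 21.28
tool_pos: [0.4411, -0.0058, 0.0239]
tool_rot: [-3.141, 0.0, -2.905]
contact_force: [-0.4, -0.6, 6.3]
opening: 0.0281
grip_force: 25.0
```

Run:
```python
from h import *
s=robot.observe();print(s["tool_pos"],s["tool_rot"],s["opening"])
to(.581,.2945,.17,-2.994)
```

```text
[ 0.44109256 -0.00581534  0.02390718] [-3.14148348e+00  3.54075074e-04 -2.90541183e+00] 0.028083223787280797
t 21.27 delta [-20.63  25.92 -14.6 ] dr [-0.   0.   5.1]
```

>>> step_arm(increments=[{"delta_pos": [0,0,-3],"dr": [0,0,0],"fingers": 1},{"delta_pos": [0,0,-8],"dr": [0,0,0],"fingers": 1},{"delta_pos": [0,0,-13],"dr": [0,0,0],"fingers": 1},{"delta_pos": [-2.6,3,-15],"dr": [0,0,0],"fingers": 1},{"delta_pos": [-5.6,6.9,-15],"dr": [0,0,0],"fingers": 1}])

```text
time: 21.9
tool_pos: [0.4807, 0.0747, 0.1756]
tool_rot: [-3.141, 0.004, -2.908]
contact_force: [0.6, 0.3, -1.1]
opening: 0.028
grip_force: 25.0
```

>>> step_arm(increments=[{"delta_pos": [-3.5,4.5,0],"dr": [0,0,2],"fingers": 1},{"delta_pos": [-7,9,0],"dr": [0,0,4],"fingers": 1},{"delta_pos": [-10.5,13.5,0],"dr": [0,0,5.1],"fingers": 1},{"delta_pos": [-13.5,17,0],"dr": [0,0,5.1],"fingers": 1},{"delta_pos": [-15,19,0],"dr": [0,0,5.1],"fingers": 1}])

```text
time: 22.52
tool_pos: [0.5807, 0.2964, 0.1724]
tool_rot: [3.142, -0.001, -2.993]
contact_force: [0.2, -0.6, -1.2]
opening: 0.0277
grip_force: 25.0
```

>>> step_arm(increments=[{"delta_pos": [0,0,0],"dr": [0,0,0],"fingers": 1},{"delta_pos": [0,0,2],"dr": [0,0,0],"fingers": 1},{"delta_pos": [0,0,4],"dr": [0,0,0],"fingers": 1},{"delta_pos": [0,0,4],"dr": [0,0,0],"fingers": 1},{"delta_pos": [0,0,4],"dr": [0,0,0],"fingers": 1}])

```text
time: 23.15
tool_pos: [0.5809, 0.2937, 0.1346]
tool_rot: [3.141, 0.001, -2.995]
contact_force: [-0.4, -0.2, -0.3]
opening: 0.0279
grip_force: 25.0
```

Run:
```python
from h import *
s=robot.observe();t=s["tool_pos"];print(t,s["tool_rot"],s["opening"])
w,P=look("wrist","w10"); g=cv2.cvtColor(w,cv2.COLOR_BGR2GRAY)
to(.581,.2945,.033,-2.994)
u=np.array([np.cos(.148),np.sin(.148)])
e=np.array([.581,.2942])-.028*u; uv=proj(P,[*e,.021]); print("expected near edge mid px",uv)
r=int(uv[1]); c=int(uv[0]); print(g[r-14:r+16,c]); print(r, c, g[r+5,c-50:c+50:1].tolist())
```

```text
[0.58090861 0.29367393 0.13456504] [ 3.14147923e+00  7.73412864e-04 -2.99506563e+00] 0.02792774163326156
t 23.2 delta [ 0.02  0.06 10.19] dr [ 0.   0.1 -0.1]
expected near edge mid px [276.60609823 172.12186572]
[234 167 128 127 132 127 126 127 127 128 128 127 127 129 125  85  38  17
  17  19  17  19  19  18  19  18  20  18  19  19]
172 276 [114, 129, 128, 126, 126, 126, 126, 128, 128, 125, 126, 128, 129, 130, 129, 129, 128, 127, 128, 126, 125, 128, 130, 128, 108, 75, 31, 14, 18, 17, 17, 18, 19, 31, 40, 40, 38, 40, 41, 41, 41, 40, 36, 24, 17, 19, 19, 19, 18, 21, 19, 18, 20, 20, 20, 19, 17, 20, 17, 20, 18, 20, 17, 21, 18, 22, 18, 19, 16, 22, 19, 18, 16, 18, 38, 78, 106, 120, 130, 131, 126, 127, 129, 130, 131, 126, 121, 125, 191, 236, 233, 230, 227, 227, 228, 229, 231, 232, 234, 241]
```

Near edge and width agree with the estimate within 1 mm. Lower and release.

>>> step_arm(increments=[{"delta_pos": [0,0,2.5],"dr": [0,0,0],"fingers": 1},{"delta_pos": [0,0,5],"dr": [0,0,0],"fingers": 1},{"delta_pos": [0,0,7.5],"dr": [0,0,0],"fingers": 1},{"delta_pos": [0,0,9],"dr": [0,0,0],"fingers": 1},{"delta_pos": [0,0,9.7],"dr": [0,0,0],"fingers": 1}])

```text
time: 23.82
tool_pos: [0.5808, 0.2942, 0.0366]
tool_rot: [3.142, 0.0, -2.994]
contact_force: [-0.8, -0.2, -0.8]
opening: 0.0279
grip_force: 25.0
```

>>> step_arm(increments=[{"delta_pos": [0,0,0],"dr": [0,0,0],"fingers": 1},{"delta_pos": [0,0,0.2],"dr": [0,0,0],"fingers": 1},{"delta_pos": [0,0,0.4],"dr": [0,0,0],"fingers": 1},{"delta_pos": [0,0,0.5],"dr": [0,0,0],"fingers": 1},{"delta_pos": [0,0,0.5],"dr": [0,0,0],"fingers": 1}])

```text
time: 24.45
tool_pos: [0.581, 0.2944, 0.033]
tool_rot: [3.141, 0.001, -2.994]
contact_force: [-1.4, -1.0, 5.0]
opening: 0.0277
grip_force: 25.0
```

>>> step_arm(increments=[{"delta_pos": [0,0,0],"dr": [0,0,0],"fingers": 0},{"delta_pos": [0,0,0],"dr": [0,0,0],"fingers": 0},{"delta_pos": [0,0,0],"dr": [0,0,0],"fingers": 0},{"delta_pos": [0,0,0],"dr": [0,0,0],"fingers": 0},{"delta_pos": [0,0,0],"dr": [0,0,0],"fingers": 0}])

```text
time: 25.08
tool_pos: [0.5806, 0.2943, 0.0316]
tool_rot: [3.142, -0.0, -2.994]
contact_force: [-0.2, 0.2, 0.2]
opening: 0.0461
grip_force: 0.0
```

>>> step_arm(increments=[{"delta_pos": [0,0,-3],"dr": [0,0,0],"fingers": 0},{"delta_pos": [0,0,-7],"dr": [0,0,0],"fingers": 0},{"delta_pos": [0,0,-12],"dr": [0,0,0],"fingers": -0.5},{"delta_pos": [0,0,-17],"dr": [0,0,0],"fingers": -0.5},{"delta_pos": [0,0,-20],"dr": [0,0,0],"fingers": -0.5}])

```text
time: 25.7
tool_pos: [0.5812, 0.2945, 0.235]
tool_rot: [3.141, 0.004, -2.994]
contact_force: [-0.2, 0.3, -0.3]
opening: 0.0677
grip_force: 0.0
```

>>> step_arm(increments=[{"delta_pos": [2,-5.5,0],"dr": [0,0,0],"fingers": -0.5},{"delta_pos": [4,-11,0],"dr": [0,0,0],"fingers": -0.5},{"delta_pos": [6,-16.5,0],"dr": [0,0,0],"fingers": -0.5},{"delta_pos": [8,-22,0],"dr": [0,0,0],"fingers": -0.5},{"delta_pos": [10,-27.5,0],"dr": [0,0,0],"fingers": -0.5}])

```text
time: 26.32
tool_pos: [0.5214, 0.0058, 0.2319]
tool_rot: [-3.141, 0.001, -2.994]
contact_force: [1.2, -0.6, -0.3]
opening: 0.0688
grip_force: 0.0
```

>>> step_arm(increments=[{"delta_pos": [2,-5.5,0],"dr": [0,0,0],"fingers": -0.5},{"delta_pos": [4,-11,0],"dr": [0,0,0],"fingers": -0.5},{"delta_pos": [6,-16.5,0],"dr": [0,0,0],"fingers": -0.5},{"delta_pos": [8,-22,0],"dr": [0,0,0],"fingers": -0.5},{"delta_pos": [10,-27.5,0],"dr": [0,0,0],"fingers": -0.5}])

```text
time: 26.95
tool_pos: [0.4628, -0.281, 0.2319]
tool_rot: [-3.141, 0.001, -2.995]
contact_force: [0.9, -0.3, 0.1]
opening: 0.0687
grip_force: 0.0
```

>>> step_arm(increments=[{"delta_pos": [1.2,-5.6,0],"dr": [0,0,0],"fingers": -0.5},{"delta_pos": [1.2,-6.1,0],"dr": [0,0,0],"fingers": -0.5},{"delta_pos": [1.2,-6.1,0],"dr": [0,0,0],"fingers": -0.5},{"delta_pos": [1.2,-6.1,0],"dr": [0,0,0],"fingers": -0.5},{"delta_pos": [1.2,-6.1,0],"dr": [0,0,0],"fingers": -0.5}])

```text
time: 27.58
tool_pos: [0.4609, -0.34, 0.232]
tool_rot: [-3.141, 0.0, -2.993]
contact_force: [-0.4, 0.2, 0.8]
opening: 0.0692
grip_force: 0.0
```

Run:
```python
from h import *
s=robot.observe();t=s["tool_pos"];print(t,s["tool_rot"],s["opening"])
w,P=look("wrist","w11"); np.save("P11.npy",P["T"]); hsv=cv2.cvtColor(w,cv2.COLOR_BGR2HSV); g=cv2.cvtColor(w,cv2.COLOR_BGR2GRAY)
print(proj(P,[.4587,-.342,.045]))
m=(g<60).astype(np.uint8); m[242:]=0
n,l,st,c=cv2.connectedComponentsWithStats(m)
for i in range(1,n):
    if st[i,4]>60: print(st[i],c[i].round(1))
```

```text
[ 0.46091888 -0.34001651  0.23201641] [-3.14149914e+00  2.83779787e-04 -2.99266260e+00] 0.06916339548536904
[274.81387404 183.65052316]
[   0    0   47  239 9597] [ 20.1 123.5]
[ 417  105   45   80 1787] [438.6 144.2]
[261 166  23  11  99] [272.2 169.7]
[261 173  14  17 106] [266.3 180. ]
[272 181  12  15  75] [278.6 188.8]
```

Run:
```python
from h import *
w=cv2.imread("pics/w11.png"); g=cv2.cvtColor(w,cv2.COLOR_BGR2GRAY)
for r in range(158,208,2): print(r,' '.join(f"{x:3d}" for x in g[r,250:300:2]))
```

```text
158 128 126 130 132 130 135 132 127 129 130 125 183 234 229 226 221 222 229 229 227 228 227 225 223 229
160 131 130 128 127 129 134 132 125 125 130 129 125 191 231 224 225 223 228 236 230 225 224 225 226 225
162 128 129 128 126 128 131 130 124 126 132 137 133 237 231 225 224 227 229 231 229 222 219 223 228 232
164 127 128 126 123 125 129 128 129 127 132 134 133 243 237 231 225 228 224 224 228 226 221 223 227 227
166 131 130 127 124 126 128 135 139 118  76  24  22  45  89 177 233 220 214 221 227 229 225 229 226 227
168 130 131 128 128 127 133 139 100  31   8   9   7  10   2  13 117 230 223 222 230 234 225 224 224 232
170 133 127 128 130 129 134 122  23   5  19  29  33  38  17   7   9 128 235 226 229 230 227 226 225 229
172 138 130 129 130 129 131  51   8  64  95  97  95  98  96  70  21  18 195 228 228 230 226 229 231 231
174 129 127 125 128 131 120  37  92  87  49  27  20  51 117 111  92  21 168 231 223 225 221 224 230 234
176 129 129 124 128 132 105  82  71  20  14  13  28 109 139 137 122  88  86 230 228 232 226 228 227 229
178 129 131 128 131 131  84  80  14  17  15  19  85 134 136 
[... 799 characters left out ...]
 128 135 133 134 135  69  12  34  67 128 229 229 221 227 231 228 225 225 231
196 131 128 129 131 136 128 127 134 133 135 111  79  88 134 220 227 227 225 220 227 228 228 227 227 233
198 127 130 129 128 130 128 126 119 130 127 123 131 234 237 232 227 227 225 225 232 230 228 229 228 226
200 123 126 122 126 123 123 125 125 120 121 123 129 236 231 227 232 231 227 227 231 227 227 230 232 226
202 132 224 211 223 221 140 134 175 215 212 184 178 225 227 227 233 231 226 221 223 226 225 228 227 230
204 232 231 227 226 232 234 236 231 228 228 229 225 220 224 227 229 226 224 227 227 226 223 225 229 234
206 231 232 226 224 230 228 230 228 226 227 227 229 223 223 223 226 223 230 233 226 222 225 229 228 228
```

Run:
```python
from h import *
P=viewer.camera_params("wrist"); P["T"]=np.load("P11.npy")
c=pt(P,(272.3,184),.045); a,b=pt(P,(259.5,184),.045),pt(P,(285.3,184),.045); print(c,np.linalg.norm(a-b)); to(c[0],c[1],.02,-2.9927)
```

```text
[ 0.45949658 -0.34467107  0.045     ] 0.028315777533787643
t 27.62 delta [ 0.21 -0.42 21.2 ] dr [-0.  0. -0.]
```

>>> step_arm(increments=[{"delta_pos": [0.2,-0.4,4],"dr": [0,0,0],"fingers": -0.5},{"delta_pos": [0.2,-0.4,10],"dr": [0,0,0],"fingers": -0.5},{"delta_pos": [0.2,-0.4,15],"dr": [0,0,0],"fingers": -0.5},{"delta_pos": [0.2,-0.4,19],"dr": [0,0,0],"fingers": -0.5},{"delta_pos": [0.2,-0.4,21.2],"dr": [0,0,0],"fingers": -0.5}], newtons=20)

```text
time: 28.25
tool_pos: [0.4586, -0.3441, 0.0176]
tool_rot: [3.139, -0.002, -2.994]
contact_force: [-0.1, 0.4, 0.2]
opening: 0.0687
grip_force: 0.0
```

>>> step_arm(increments=[{"delta_pos": [0,0,0],"dr": [0,0,0],"fingers": -0.5},{"delta_pos": [0,0,0],"dr": [0,0,0],"fingers": 1},{"delta_pos": [0,0,0],"dr": [0,0,0],"fingers": 1},{"delta_pos": [0,0,0],"dr": [0,0,0],"fingers": 1},{"delta_pos": [0,0,0],"dr": [0,0,0],"fingers": 1}])

```text
time: 28.88
tool_pos: [0.4593, -0.3456, 0.0202]
tool_rot: [-3.141, 0.001, -2.994]
contact_force: [0.8, 0.5, 0.3]
opening: 0.0334
grip_force: 0.0
```

>>> step_arm(increments=[{"delta_pos": [0,0,0],"dr": [0,0,0],"fingers": 1},{"delta_pos": [0,0,0],"dr": [0,0,0],"fingers": 1},{"delta_pos": [0,0,0],"dr": [0,0,0],"fingers": 1},{"delta_pos": [0,0,0],"dr": [0,0,0],"fingers": 1},{"delta_pos": [0,0,0],"dr": [0,0,0],"fingers": 1}])

```text
time: 29.5
tool_pos: [0.4593, -0.3456, 0.02]
tool_rot: [-3.141, 0.0, -2.995]
contact_force: [-0.5, 0.3, 4.6]
opening: 0.0293
grip_force: 20.0
```

Run:
```python
from h import *
s=robot.observe();print(s["tool_pos"],s["tool_rot"],s["opening"])
to(.478,.190,.17,-2.994)
```

```text
[ 0.45926319 -0.34563986  0.02002254] [-3.14121808e+00  3.81176324e-04 -2.99451258e+00] 0.029253762456186418
t 29.5 delta [ -9.71  52.71 -15.01] dr [-0.  0. -0.]
```

>>> step_arm(increments=[{"delta_pos": [0,0,-2],"dr": [0,0,0],"fingers": 1},{"delta_pos": [0,0,-6],"dr": [0,0,0],"fingers": 1},{"delta_pos": [0,0,-11],"dr": [0,0,0],"fingers": 1},{"delta_pos": [-0.5,3,-15],"dr": [0,0,0],"fingers": 1},{"delta_pos": [-1.2,7,-15],"dr": [0,0,0],"fingers": 1}])

```text
time: 30.12
tool_pos: [0.462, -0.2754, 0.1725]
tool_rot: [-3.137, 0.004, -2.996]
contact_force: [-0.4, -0.8, -1.4]
opening: 0.0291
grip_force: 20.0
```

>>> step_arm(increments=[{"delta_pos": [-0.9,5,0],"dr": [0,0,0],"fingers": 1},{"delta_pos": [-1.8,10,0],"dr": [0,0,0],"fingers": 1},{"delta_pos": [-2.7,15,0],"dr": [0,0,0],"fingers": 1},{"delta_pos": [-3.6,20,0],"dr": [0,0,0],"fingers": 1},{"delta_pos": [-4.5,25,0],"dr": [0,0,0],"fingers": 1}])

```text
time: 30.75
tool_pos: [0.4682, -0.019, 0.1693]
tool_rot: [3.141, -0.0, -2.995]
contact_force: [0.4, 0.8, -0.8]
opening: 0.0294
grip_force: 20.0
```

>>> step_arm(increments=[{"delta_pos": [-0.9,5,0],"dr": [0,0,0],"fingers": 1},{"delta_pos": [-1.8,10,0],"dr": [0,0,0],"fingers": 1},{"delta_pos": [-2.7,15,0],"dr": [0,0,0],"fingers": 1},{"delta_pos": [-3.6,19,0],"dr": [0,0,0],"fingers": 1},{"delta_pos": [-4.0,20.7,0],"dr": [0,0,0],"fingers": 1}])

```text
time: 31.38
tool_pos: [0.4774, 0.1918, 0.1692]
tool_rot: [3.142, -0.001, -2.992]
contact_force: [0.3, -0.5, -1.0]
opening: 0.03
grip_force: 20.0
```

>>> step_arm(increments=[{"delta_pos": [0,0,0],"dr": [0,0,0],"fingers": 1},{"delta_pos": [0,0,2],"dr": [0,0,0],"fingers": 1},{"delta_pos": [0,0,4],"dr": [0,0,0],"fingers": 1},{"delta_pos": [0,0,4],"dr": [0,0,0],"fingers": 1},{"delta_pos": [0,0,4],"dr": [0,0,0],"fingers": 1}])

```text
time: 32.0
tool_pos: [0.4783, 0.1892, 0.1304]
tool_rot: [-3.142, 0.001, -2.996]
contact_force: [-0.7, 0.6, -0.6]
opening: 0.0294
grip_force: 20.0
```

Run:
```python
from h import *
s=robot.observe();t=s["tool_pos"];print(t,s["tool_rot"],s["opening"])
w,P=look("wrist","w12"); g=cv2.cvtColor(w,cv2.COLOR_BGR2GRAY); np.save("P12.npy",P["T"])
to(.478,.190,.029,-2.994)
uv=proj(P,[.478,.19,.021]); print("pocket px",uv,"near edge",proj(P,[.478-.0227,.19-.0034,.021]))
for r in range(int(uv[1])-40,int(uv[1])+44,4): print(r,' '.join(f"{x:3d}" for x in g[r,int(uv[0])-48:int(uv[0])+48:4]))
```

```text
[0.4783237  0.18919161 0.13037263] [-3.14153061e+00  7.51832832e-04 -2.99563703e+00] 0.02942788160296098
t 32.05 delta [ 0.05  0.06 10.16] dr [ 0.   0.1 -0.1]
pocket px [277.08797521 204.53908492] near edge [277.01838493 178.423306  ]
164 128 126 129 128 129 127 131 126 131 190 235 235 209 127 129 130 133 132 128 130 128 129 189 235
168 128 128 128 127 129 127 131 125 131 131 128 130 128 128 129 129 132 131 128 128 128 125 238 235
172 127 126 128 127 129 125 130 125 130 129 129 131 129 127 128 129 133 133 127 128 129 146 234 235
176 129 126 128 127 128 127 129 126 130 129 128 131 131 127 127 129 133 131 127 128 129 125 234 235
180 127 127 127 128 128 127 129 126 132 176 105  27  19  31  85 130 132 130 127 128 128 127 227 234
184 128 128 127 126 128 128 130 127  54  37  38  19  17  18  20  16 102 130 127 127 129 128 237 233
188 128 128 125 127 129 126 131  34  18  28  33  19  17  18  17  17  18  99 127 127 128 124 234 233
192 126 128 126 126 129 127  80  17  19  19  37  19  19  20  21  19  19  12 120 128 128 128 232 232
196 127 129 127 126 128 129  16  16  18  20  38  15  20  16  16  
[... 534 characters left out ...]

220 126 126 126 126 127 128 126  95  44  17  20  18  18  16  18  15  70 109 125 124 128 122 229 229
224 128 126 125 126 128 128 125 125  98  93  18  14  15  13  67 101 112 129 126 124 125 182 229 228
228 128 126 125 126 127 129 125 125 115  11  13  12  12   9  13  14 114 129 126 125 127 125 230 229
232 128 125 125 126 127 130 125 115  10  14  14  11  10  11  13  11   7 111 125 124 126 121 229 228
236 129 125 124 126 127 128 126   5  13  14  12  16  17  12  13  13  10   6 128 124 125 181 228 229
240 179 209 212 125 127 217 171  12  14  11  13  14  12  14  13  13  17  12 174 125 127 222 229 228
244 210 167  90  91  79 150  69  12  12   8  14  13  12  14  11  12  14  12  70 159  73  92  89 159
```

The round pocket shows at px (276,204), as predicted. Lower.

>>> step_arm(increments=[{"delta_pos": [0,0,2.5],"dr": [0,0,0],"fingers": 1},{"delta_pos": [0,0,5],"dr": [0,0,0],"fingers": 1},{"delta_pos": [0,0,7.5],"dr": [0,0,0],"fingers": 1},{"delta_pos": [0,0,9],"dr": [0,0,0],"fingers": 1},{"delta_pos": [0,0,9.7],"dr": [0,0,0],"fingers": 1}])

```text
time: 32.67
tool_pos: [0.478, 0.1899, 0.0326]
tool_rot: [3.142, 0.0, -2.995]
contact_force: [0.1, 0.0, -0.9]
opening: 0.0296
grip_force: 20.0
```

>>> step_arm(increments=[{"delta_pos": [0,0,0],"dr": [0,0,0],"fingers": 1},{"delta_pos": [0,0,0.2],"dr": [0,0,0],"fingers": 1},{"delta_pos": [0,0,0.4],"dr": [0,0,0],"fingers": 1},{"delta_pos": [0,0,0.5],"dr": [0,0,0],"fingers": 1},{"delta_pos": [0,0,0.5],"dr": [0,0,0],"fingers": 1}])

```text
time: 33.3
tool_pos: [0.4783, 0.1901, 0.029]
tool_rot: [3.141, 0.002, -2.994]
contact_force: [-2.8, -1.0, 10.0]
opening: 0.0295
grip_force: 20.0
```

>>> step_arm(increments=[{"delta_pos": [0,0,-0.1],"dr": [0,0,0],"fingers": 0.08},{"delta_pos": [0,0,-0.1],"dr": [0,0,0],"fingers": 0.08},{"delta_pos": [0,0,-0.1],"dr": [0,0,0],"fingers": 0.08},{"delta_pos": [0,0,-0.1],"dr": [0,0,0],"fingers": 0.08},{"delta_pos": [0,0,-0.1],"dr": [0,0,0],"fingers": 0.08}])

```text
time: 33.92
tool_pos: [0.4778, 0.19, 0.0286]
tool_rot: [3.142, -0.0, -2.994]
contact_force: [0.0, 0.6, 0.3]
opening: 0.0422
grip_force: 0.0
```

>>> step_arm(increments=[{"delta_pos": [0,0,-3],"dr": [0,0,0],"fingers": 0.08},{"delta_pos": [0,0,-8],"dr": [0,0,0],"fingers": 0.08},{"delta_pos": [0,0,-13],"dr": [0,0,0],"fingers": 0.08},{"delta_pos": [0,0,-18],"dr": [0,0,0],"fingers": 0.08},{"delta_pos": [0,0,-22],"dr": [0,0,0],"fingers": 0.08}])

```text
time: 34.55
tool_pos: [0.4779, 0.1901, 0.2509]
tool_rot: [3.141, 0.002, -2.994]
contact_force: [0.5, 0.4, -0.0]
opening: 0.0423
grip_force: 0.0
```

>>> step_arm(increments=[{"delta_pos": [-5,0,0],"dr": [0,0,0],"fingers": 0.08},{"delta_pos": [-9,0,0],"dr": [0,0,0],"fingers": 0.08},{"delta_pos": [-13,0,0],"dr": [0,0,0],"fingers": 0.08},{"delta_pos": [-13,0,0],"dr": [0,0,0],"fingers": 0.08},{"delta_pos": [-13,0,0],"dr": [0,0,0],"fingers": 0.08}])

```text
time: 35.17
tool_pos: [0.6057, 0.209, 0.2482]
tool_rot: [3.142, -0.001, -2.994]
contact_force: [-0.2, -0.0, 1.2]
opening: 0.0421
grip_force: 0.0
```

Run:
```python
from h import *
s=robot.observe();print(s["tool_pos"],s["opening"],s["time"])
w,P=look("wrist","w13"); i,_=look("scene","s13")
a=cv2.resize(w[0:250,200:440],None,fx=1.6,fy=1.6); b=cv2.resize(i[140:300,80:440],None,fx=1.1,fy=1.1)
h=max(a.shape[0],b.shape[0]); pad=lambda q:cv2.copyMakeBorder(q,0,h-q.shape[0],0,0,cv2.BORDER_CONSTANT)
v=np.hstack([pad(a),pad(b)]); print(v.shape); cv2.imwrite("pics/v13.png",v)
```

```text
[0.60566299 0.20900796 0.2482412 ] 0.04208212339884278 35.175
(400, 780, 3)
```

View pics/v13.png

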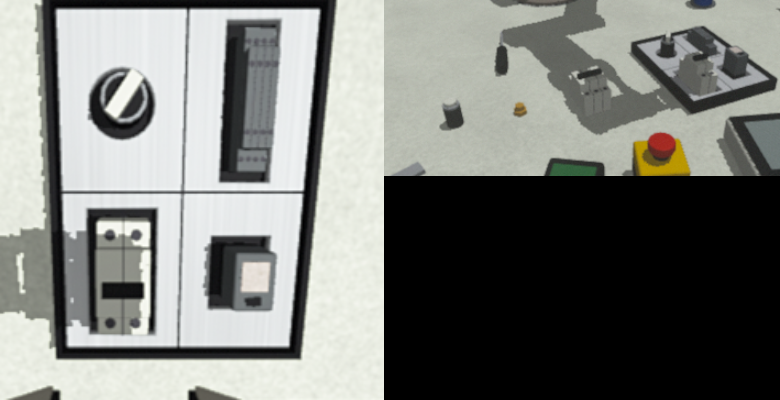

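All four parts stand upright in their own pockets: selector (123,100), terminal (250,100), breaker2 (123,275) and relay (245,273). Breaker3 and the push button are standing where they started.

```bash
python3 -c "
from cell import robot
print(robot.hand_in())"
```

```text
the job is handed in; nothing more can be done
None
```

The two-pole breaker, terminal block, relay and selector switch are standing in their own pockets, down on the floor as far as the contact heights and last picture show; the three-pole breaker and push button were left in place, and the job was handed in at about 35 s.

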